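# Lift the cap rail level

## Task

Take the loupe off the maple rail's grip and set it gently, mouth down, wholly on the round wooden pad. Then lift the rail out of the cradle, all four caps staying on their pegs, until it has risen at least 100 mm, and finish while still holding it there, level and steady in the air. Leave the pliers, the pen clip and the nib block where they are.

Things in the scene. Friction and masses are not known exactly. Their poses are not given: they have to be found in the camera images.
- rail: Loose maple peg rail, about 0.22 kg: a bar 30 (x) x 212 (y) x 18 mm (z), its underside 34 mm above the bench in the cradle. Origin: centre of the underside; y along the bar, z up. Four turned pegs 8 mm thick, 40 mm tall stand on it at y = -84, -48, 48, 84 mm; at its middle a flat-sided grip.
- grip (a point): Centre of the top of the flat-sided maple grip that stands on the middle of the rail: 18 mm thick (x), 20 mm wide (y), 46 mm tall above the bar, so 64 mm above the rail's origin; axes as the rail's. Best taken across its 18 mm thickness, fingers on the -x and +x cheeks (caps stand to the y sides).
- cradle: Fixed dark wooden cradle: base board 75 x 200 x 10 mm, two notched uprights 50 (x) x 12 (y) mm at y = -66 and 66 mm, seats 34 mm above the bench; cheeks rise 10 mm beside the rail with 3 mm of play each side. Origin: centre of its underside; y along the rail.
- loupe: Loose jeweler's loupe: a straight-sided black horn cup, 38 mm outside diameter, 32 mm tall, 3 mm wall, 40 g; closed lens end (4 mm thick) on top, open mouth down. At the start it sits over the rail's grip, hiding the upper 28 mm of it; its mouth is 18 mm above the bar. Origin: centre of the mouth; z up through the lens.
- pad: Fixed round dark wooden pad on the bench, 90 mm diameter, 6 mm thick, to the left or right of the cradle. Origin: centre of its underside.
- nib_block: Bystander: loose cork nib block 50 (x) x 70 (y) x 30 mm with six small nibs standing in it (top 39 mm). Origin: centre of its underside.
- pliers: Bystander: loose steel sac spreader pliers lying flat, 150 mm long, 8 mm thick, beyond the cradle. Origin: under the pivot; the jaws reach 53 mm along x, the handles 99 mm along -x.
- clip: Bystander: loose tarnished nickel pen clip, 40 (x) x 6 x 7 mm, lying between robot and cradle. Origin: centre of its underside.
- cap0: Loose gold-filled pen cap, mouth down over one of the four pegs (which one varies), about 15 mm diameter, 62 mm tall without its 4 mm black end, 20 g, resting loosely on the bar's top face (a few mm of play). Origin: centre of the mouth; z up.
- cap1: Loose gold-filled pen cap, mouth down over one of the four pegs (which one varies), about 15 mm diameter, 58 mm tall without its 4 mm black end, 20 g, resting loosely on the bar's top face (a few mm of play). Origin: centre of the mouth; z up.
- cap2: Loose gold-filled pen cap, mouth down over one of the four pegs (which one varies), about 15 mm diameter, 62 mm tall without its 4 mm black end, 20 g, resting loosely on the bar's top face (a few mm of play). Origin: centre of the mouth; z up.
- cap3: Loose gold-filled pen cap, mouth down over one of the four pegs (which one varies), about 15 mm diameter, 58 mm tall without its 4 mm black end, 20 g, resting loosely on the bar's top face (a few mm of play). Origin: centre of the mouth; z up.
There are look-alikes about, which are no part of the job. What is shaped like the rail but purple is not meant. What is shaped like the loupe but orange is not meant.

How it is judged (in metres and radians):
On the way, in this order (a step that is already met when the one before it is completed fails the run):
1. the loupe stands on the pad, let go, while the rail is still in its cradle (horizontal distance between loupe and pad below 0.027 m and angle between loupe's own z axis and vertical below 0.15 rad and height (world z) of loupe below 0.012 m and contact force between loupe and pad above 0.05 N and contact force between loupe and the fingers below 0.02 N and linear speed of loupe below 0.03 m/s and height (world z) of rail below 0.045 m), for 0.2 s.
2. the rail is lifted clear of the cradle in the fingers (height (world z) of rail above 0.06 m and contact force between rail and the fingers above 1 N and contact force between rail and cradle below 0.02 N), for 0.2 s.
At the end, for the whole second after the job is handed in: Through the last second: rail in the fingers, off the cradle, raised 95 mm or more, level within 5 deg, under 20 mm/s and 0.1 rad/s; every cap on its peg; loupe mouth down and free on the pad, within 27 mm of its centre; bystanders within 25 mm of their starts (horizontal distance between loupe and pad below 0.027 m and angle between loupe's own z axis and vertical below 0.15 rad and height (world z) of loupe below 0.012 m and contact force between loupe and pad above 0.05 N and contact force between loupe and the fingers below 0.02 N and linear speed of loupe below 0.03 m/s and height (world z) of rail above 0.129 m and angle between rail's own z axis and vertical below 0.09 rad and linear speed of rail below 0.02 m/s and angular speed of rail below 0.1 rad/s and contact force between rail and the fingers above 1 N and contact force between rail and cradle below 0.02 N and not (z of cap0 in the frame of rail above 0.03 m or z of cap0 in the frame of rail below 0.01 m or x of cap0 in the frame of rail above 0.01 m or x of cap0 in the frame of rail below -0.01 m) and not (z of cap1 in the frame of rail above 0.03 m or z of cap1 in the frame of rail below 0.01 m or x of cap1 in the frame of rail above 0.01 m or x of cap1 in the frame of rail below -0.01 m) and not (z of cap2 in the frame of rail above 0.03 m or z of cap2 in the frame of rail below 0.01 m or x of cap2 in the frame of rail above 0.01 m or x of cap2 in the frame of rail below -0.01 m) and not (z of cap3 in the frame of rail above 0.03 m or z of cap3 in the frame of rail below 0.01 m or x of cap3 in the frame of rail above 0.01 m or x of cap3 in the frame of rail below -0.01 m) and angle between each of cap0, cap1, cap2, cap3's own z axis and vertical below 0.3 rad and distance of each of nib_block, pliers, clip from where it was at the start of the episode below 0.025 m); the arm keeps its last pose, push and grip.
It fails at once if a cap comes off its peg ((z of cap0 in the frame of rail above 0.03 m or z of cap0 in the frame of rail below 0.01 m or x of cap0 in the frame of rail above 0.01 m or x of cap0 in the frame of rail below -0.01 m) or (z of cap1 in the frame of rail above 0.03 m or z of cap1 in the frame of rail below 0.01 m or x of cap1 in the frame of rail above 0.01 m or x of cap1 in the frame of rail below -0.01 m) or (z of cap2 in the frame of rail above 0.03 m or z of cap2 in the frame of rail below 0.01 m or x of cap2 in the frame of rail above 0.01 m or x of cap2 in the frame of rail below -0.01 m) or (z of cap3 in the frame of rail above 0.03 m or z of cap3 in the frame of rail below 0.01 m or x of cap3 in the frame of rail above 0.01 m or x of cap3 in the frame of rail below -0.01 m)).
It fails at once if the rail is tipped by more than 15 degrees (angle between rail's own z axis and vertical above 0.26 rad).
It fails at once if the loupe is dropped from well above the pad or bench (linear speed of loupe above 0.7 m/s and contact force between loupe and the fingers below 0.01 N).
It fails at once if the pliers, clip or nib block are pushed away by more than 25 mm (distance of any of nib_block, pliers, clip from where it was at the start of the episode above 0.025 m).
It also fails if it takes over 64 s, if anything falls off the work surface, if the arm or the gripper's body presses on something with over 40 N, if the wrist force passes 120 N, or if a joint passes its speed limit or range.

## Robot

A 6-joint arm with a two-finger parallel gripper is mounted at the origin on the work surface. World frame = base frame: x ahead of the robot, y to its left, z up, the work surface at z = 0. Lengths are in m, angles in degrees, forces in N, time in s.
With the tool pointing down it reaches from about 0.15 to 0.775 m from the base axis. Payload 6.1 kg.
Tool frame: the origin (TCP) lies at the very end of the fingers, on their centre line; the grasp point (between the pads) lies 19 mm behind it; z points along the fingers, y is the line along which they close (so a half turn about z gives the same grasp; the last joint's range is limited). The gripper opens to 85 mm and grips with 20 to 120 N. Pads are 22 mm wide; open, the fingers measure 114 mm over their backs; the gripper's body (76 mm by 85 mm) begins 54 mm behind the grasp point. The pads swing forward as they close: fully open they stand 13 mm farther back than shut.
Start: joints at [66.234, 7.208, -2.269, 80.523, 0, 90], TCP at [0.212, 0.48, 0.231] pointing down, gripper open.
Joint ranges: [-155.77, 155.77], [-54.66, 111.73], [-72.52, 77.12], [-102.08, 115.82], [-83.92, 84.16], [-180, 180]. Speed limits (degrees/s): [136.94, 136.94, 172.46, 180, 180, 180].

## Interface

Orientations are given as a 3x3 rotation matrix whose columns are the frame's x, y, z axes.
In Python, from rig import r gives the robot as it stands.
- The arm moves only by the shell command python3 -m creep 'ROWS'. ROWS is JSON, a list of rows, each an object with "translation": the shift along the tool's x, y, z normalised to -1 to 1, where 1 is 40 mm, a list of three; "dr": the turn, a rotation vector about the tool's x, y, z normalised to -1 to 1, where 1 is 0.15 rad, a list of three; "claw": the gripper command: -1 is fully open, 1 is shut, values between are in proportion. In form: [{"translation": [x, y, z], "dr": [rx, ry, rz], "claw": claw}, ...]. A call has exactly 5 rows; each row shifts and turns the commanded pose from where the row before left it, along the tool's axes as they then stand; what a row does not reach is not made up. A row lasts 1/8 s, in which the tool goes at most 62.5 mm and 10.7 degrees, less where a joint would pass 70% of its speed; a pose out of reach is approached as far as the arm can. A call with a number of a shift or a turn outside -1 to 1 is refused whole. A call with a gripper value outside its range is refused whole. The fingers move at their own pace and stop on an object; the grip force is fixed at half the most. Time passes only in rows, so rows that do not move let the fingers close, or fill a call up. It gives the time, the measured TCP pose, the force, the opening and the grip force at its end, in the units of the state.
- r.read_state(): the state, without advancing time (a new reading comes with each control period).
- r.camera(name): name is "side" or "top"; returns the picture (420x560x3 uint8, red, green, blue); there is no depth.
- r.camera_params(name): a dict with "intrinsics" (3x3 intrinsics, pixels), "R" (3x3) and "t" (3): a world point X has camera coordinates R X + t. Camera axes: x right, y down, z forward; pixel columns grow to the right and rows downward; lengths in m; the calibration is good to about 2 mm. A picture is of the moment at which its call begins. camera_params takes no time and is no camera call.
- r.sign_off(): hands the job in; it is judged then, once.
The state is a dict: "time": time; "q": joint angles; "joint_velocities": joint speeds; "joint_torque": joint torques, N m; "ee_pos": TCP position; "ee_rot": TCP orientation; "contact_force": force on the tool from outside, world axes, zero at the start; "moment": the same for the moment, N m; "grip_width": finger opening in m; "grip_force": force on a finger pad.
Only numpy, scipy, OpenCV 4.12 (cv2) and the standard library are available. Lean on these libraries where they do the work, as an engineer would, in place of code of your own. Each camera call takes 0.05 s, during which the arm holds its last target. There are 200 camera calls.

## Working session

There is one attempt and no reset: what is moved stays moved. The work goes in short steps, Python scripts to look and compute and a shell command to move; the robot and the scene stay as the last step left them, time stands still between calls to the robot, and variables do not carry over. Pictures are saved under pics/ and viewed, at most 10 in all, crops included, and the job is handed in when it is done.

```bash
mkdir -p pics; python3 - <<'E'
from rig import r
import cv2,numpy as np
for n in("side","top"):
    cv2.imwrite(f"pics/{n}0.png",r.camera(n)[:,:,::-1]); p=r.camera_params(n)
    print(n,np.round(p["intrinsics"],1).tolist(),np.round(p["R"],3).tolist(),np.round(p["t"],3))
s=r.read_state();print(s["time"],s["ee_pos"],s["ee_rot"],s["grip_width"])
E
```

```text
side [[383.8, 0.0, 286.7], [0.0, 383.8, 206.3], [0.0, 0.0, 1.0]] [[-0.975, -0.224, 0.008], [-0.149, 0.623, -0.768], [0.167, -0.75, -0.64]] [0.579 0.159 0.742]
top [[502.4, 0.0, 291.7], [0.0, 502.4, 215.5], [0.0, 0.0, 1.0]] [[-0.017, -1.0, 0.011], [-0.998, 0.016, -0.067], [0.067, -0.012, -0.998]] [0.002 0.605 1.144]
0.1 [0.21141819 0.48015751 0.2306084 ] [[-9.15193140e-01  4.03015066e-01 -6.10142513e-04]
 [ 4.03015527e-01  9.15192210e-01 -1.30570150e-03]
 [ 3.21802977e-05 -1.44086596e-03 -9.99998961e-01]] 0.08527696668551973
```

View pics/side0.png

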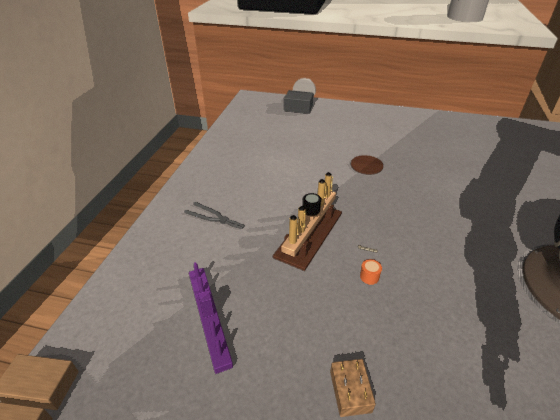

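View pics/top0.png

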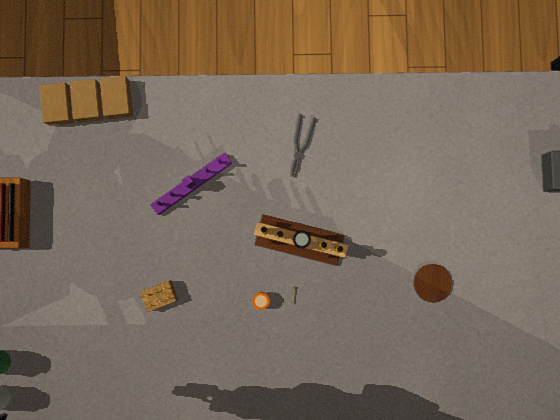

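Side: black loupe (312,203) on the maple rail, pad (367,164). Top: loupe (302,240), pad (433,283), clip (295,295), nib block (159,296), pliers (300,145). Candidates: loupe is black at top (302,240), not orange (261,301). Rail is maple at (302,240), not purple (192,183). Now an enlarged crop with measurements.

```bash
cat > h.py <<'E'
from rig import r
import cv2,numpy as np
def ray(n,uv):
    p=r.camera_params(n);R=np.array(p["R"]);t=np.array(p["t"])
    return -R.T@t, R.T@np.linalg.solve(np.array(p["intrinsics"]),[uv[0],uv[1],1.])
def plane(n,uv,z):
    c,d=ray(n,uv);return c+d*(z-c[2])/d[2]
def tri(a,b):
    c,d=ray("side",a);e,f=ray("top",b)
    s=np.linalg.lstsq(np.stack([d,-f],1),e-c,rcond=None)[0]
    P,Q=c+s[0]*d,e+s[1]*f;return (P+Q)/2,np.linalg.norm(P-Q)
def blob(n,img,lo,hi,box):
    x0,y0,x1,y1=box;h=cv2.cvtColor(img,cv2.COLOR_RGB2HSV)[y0:y1,x0:x1]
    m=cv2.inRange(h,np.array(lo),np.array(hi))
    k,l,st,ce=cv2.connectedComponentsWithStats(m);i=1+st[1:,4].argmax()
    return ce[i]+[x0,y0],st[i],(l==i).astype(np.uint8)
E
python3 - <<'E'
from h import *
S=r.camera("side");T=r.camera("top")
a=cv2.resize(S[165:275,265:355],None,fx=5,fy=5,interpolation=2)
b=cv2.resize(T[205:275,245:360],None,fx=5,fy=5,interpolation=2)
b=cv2.resize(T[205:275,245:357],(340*1,212),interpolation=2)
b=cv2.copyMakeBorder(b,0,550-212,0,0,cv2.BORDER_CONSTANT)
cv2.imwrite("pics/crop.png",np.hstack([a,b])[:,:,::-1])
for n,I,box in(("side",S,(345,150,390,178)),("top",T,(405,255,460,310))):
    c,s,m=blob(n,I,(0,90,20),(20,255,150),box);print(n,"pad",c,s,plane(n,c,.006))
E
```

```text
side pad [366.58208955 164.44136461] [  6   6  32  18 469] [ 0.44324251 -0.32655044  0.006     ]
top pad [432.48100173 282.72970639] [   9    9   38   39 1158] [ 0.44360919 -0.33437748  0.006     ]
```

View pics/crop.png

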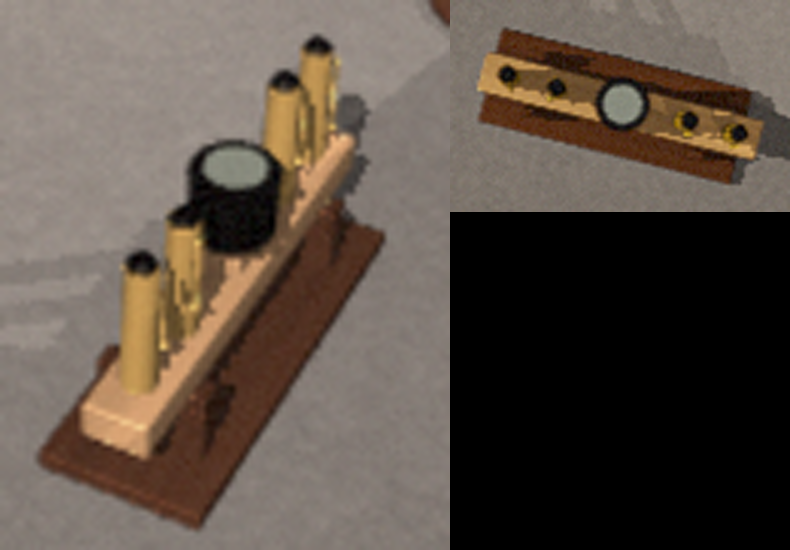

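The crop shows the black loupe over the maple rail's grip. Its lens centre is at side ≈(312.4,198.6) and top ≈(301.7,239.3), with caps on all four pegs.

```bash
python3 - <<'E'
from h import *
S=r.camera("side");T=r.camera("top")
cs,s,_=blob("side",S,(0,0,90),(179,80,255),(304,192,322,206));ct,s2,_=blob("top",T,(0,0,80),(179,80,255),(295,232,310,247))
print(cs,s,ct,s2,"lens",tri(cs,ct),plane("side",cs,.102),plane("top",ct,.102))
print("pad",tri((366.6,164.4),(432.5,282.7)))
c,s,m=blob("top",T,(8,60,120),(25,255,255),(250,205,357,275))
cnt=max(cv2.findContours(m,0,2)[0],key=cv2.contourArea);print("rail",c,s,cv2.minAreaRect(cnt))
k=lambda u,v:((u-450)/3.036+245,v/3.036+205)
s_=lambda u,v:(u/5+265,v/5+165)
# cap tops: side px / top px
P=[tri(s_(*a),k(*b)) for a,b in(((141,258),(508,75)),((182,212),(556,88)),((285,78),(690,121)),((318,43),(738,132)))]
for p in P:print(p)
d=P[3][0]-P[0][0];print("rail -y dir deg",np.degrees(np.arctan2(d[1],d[0])))
# wooden endpoints on top plane z=.052
a,b=plane("top",k(486,73),.052),plane("top",k(757,138),.052);print(a,b,(a+b)/2,np.degrees(np.arctan2(*(b-a)[1::-1])))
st=r.read_state();print(st["ee_pos"])
E
```

```text
[311.7195122  198.06097561] [ 2  2 13  9 82] [301.40298507 238.90298507] [  0   1  14  13 134] lens (array([ 0.54864725, -0.02765245,  0.09986755]), np.float64(0.0007355040527468559)) [ 0.54791722 -0.02502805  0.102     ] [ 0.54897013 -0.02754266  0.102     ]
pad (array([ 4.43118272e-01, -3.36177328e-01, -4.76331098e-05]), np.float64(0.0002540605348578381))
rail [269.80427046 233.51957295] [  4  17  40  23 281] ((24.52941131591797, 27.882354736328125), (41.231056213378906, 13.096923828125), 14.03624439239502)
(array([0.57000224, 0.05187662, 0.11266612]), np.float64(0.0007074713894862473))
(array([0.56057861, 0.0184293 , 0.10992284]), np.float64(0.0010404123661394203))
(array([ 0.5352507 , -0.07515075,  0.1129067 ]), np.float64(0.00010449138802262103))
(array([ 0.52635085, -0.10904783,  0.10947277]), np.float64(0.0013909921807651294))
rail -y dir deg -105.17651655683605
[0.5737888  0.07072962 0.052     ] [ 0.52234306 -0.12907157  0.052     ] [ 0.54806593 -0.02917098  0.052     ] -104.43913806890744
[0.21151158 0.48036381 0.23104839]
```

```bash
python3 -m creep '[{"translation":[-0.85,-0.55,0],"dr":[0,0,0],"claw":-1},{"translation":[-0.85,-0.55,0],"dr":[0,0,0],"claw":-1},{"translation":[-0.85,-0.55,0],"dr":[0,0,0],"claw":-1},{"translation":[-0.85,-0.55,0],"dr":[0,0,0],"claw":-1},{"translation":[-0.85,-0.55,0],"dr":[0,0,0],"claw":-1}]'
python3 -m creep '[{"translation":[-0.85,-0.55,0],"dr":[0,0,0],"claw":-1},{"translation":[-0.85,-0.55,0],"dr":[0,0,0],"claw":-1},{"translation":[-0.85,-0.55,0],"dr":[0,0,0],"claw":-1},{"translation":[-0.85,-0.55,0],"dr":[0,0,0],"claw":-1},{"translation":[-0.85,-0.55,0],"dr":[0,0,0],"claw":-1}]'
python3 -m creep '[{"translation":[-0.85,-0.55,0],"dr":[0,0,0],"claw":-1},{"translation":[-0.85,-0.55,0],"dr":[0,0,0],"claw":-1},{"translation":[-0.85,-0.55,0],"dr":[0,0,0],"claw":-1},{"translation":[-0.85,-0.55,0],"dr":[0,0,0],"claw":-1},{"translation":[-0.85,-0.55,0],"dr":[0,0,0],"claw":-1}]'
python3 -m creep '[{"translation":[0,0,0],"dr":[0,0,0.95],"claw":-1},{"translation":[0,0,0],"dr":[0,0,0.95],"claw":-1},{"translation":[0,0,0],"dr":[0,0,0.95],"claw":-1},{"translation":[0,0,0],"dr":[0,0,0.95],"claw":-1},{"translation":[0,0,0],"dr":[0,0,0.95],"claw":-1}]'
python3 -m creep '[{"translation":[0,0,0],"dr":[0,0,0.95],"claw":-1},{"translation":[0,0,0],"dr":[0,0,0.95],"claw":-1},{"translation":[0,0,0],"dr":[0,0,0.95],"claw":-1},{"translation":[0,0,0],"dr":[0,0,0.95],"claw":-1},{"translation":[0,0,0],"dr":[0,0,0.9],"claw":-1}]'
cat >> h.py <<'E'
def go(p,yaw):
    "units of translation in tool axes to p, and tool-z turn so tool y has heading yaw"
    s=r.read_state();R=np.array(s["ee_rot"]);y=np.degrees(np.arctan2(R[1,1],R[0,1]))
    print("t",s["time"],"pos",np.round(s["ee_pos"],4),"yaw",round(y,2),"tool z",np.round(R[:,2],4),"units",np.round(R.T@(np.array(p)-s["ee_pos"])/.04,3),"dr z",round(-np.radians(yaw-y)/.15,3),"w",round(s["grip_width"],4),"F",np.round(s["contact_force"],1),"grip",s["grip_force"])
E
python3 -c "
from h import *
go((.5487,-.0278,.13),-15);print(np.round(r.read_state()['q'],1))
cv2.imwrite('pics/s1.png',r.camera('side')[100:310,200:480,::-1].repeat(2,0).repeat(2,1))"
```

```text
time: 0.92
ee_pos: [0.3234, 0.3102, 0.2313]
ee_rot: [[-0.915, 0.403, 0.0], [0.403, 0.915, 0.0], [-0.0, 0.0, -1.0]]
contact_force: [-0.6, 0.8, 0.2]
grip_width: 0.0854
grip_force: 0.0
time: 1.55
ee_pos: [0.4346, 0.1409, 0.2314]
ee_rot: [[-0.915, 0.403, 0.0], [0.403, 0.915, 0.0], [-0.0, 0.0, -1.0]]
contact_force: [1.0, 0.1, 0.3]
grip_width: 0.0856
grip_force: 0.0
time: 2.17
ee_pos: [0.5459, -0.0283, 0.2313]
ee_rot: [[-0.915, 0.403, 0.0], [0.403, 0.915, 0.0], [0.0, 0.0, -1.0]]
contact_force: [0.4, 0.2, -0.7]
grip_width: 0.0853
grip_force: 0.0
time: 2.8
ee_pos: [0.5453, -0.0271, 0.2312]
ee_rot: [[-0.425, 0.905, -0.0], [0.905, 0.425, -0.0], [0.0, -0.0, -1.0]]
contact_force: [0.6, -0.1, 0.6]
grip_width: 0.0853
grip_force: 0.0
time: 3.42
ee_pos: [0.5453, -0.0271, 0.2312]
ee_rot: [[0.263, 0.965, -0.0], [0.965, -0.263, -0.0], [-0.0, -0.0, -1.0]]
contact_force: [-0.1, -0.1, -0.7]
grip_width: 0.0849
grip_force: 0.0
t 3.425 pos [ 0.5453 -0.0271  0.2312] yaw -15.24 tool z [-1.e-04 -0.e+00 -1.e+00] units [0.005 0.087 2.53 ] dr z -0.028 w 0.0849 F [-0.1 -0.1 -0.7] grip 0.0
[ -2.8   9.5   0.4  80.9  -0.  102.4]
```

View pics/s1.png

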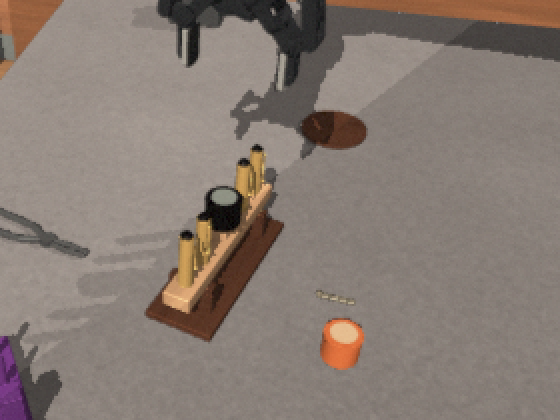

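The fingers hang open over the rail, aligned across it. The loupe is at crop (224,208). Now I descend and close.

```bash
python3 -m creep '[{"translation":[0,0.09,0.9],"dr":[0,0,0],"claw":-1},{"translation":[0,0,0.9],"dr":[0,0,0],"claw":-1},{"translation":[0,0,0.9],"dr":[0,0,0],"claw":-1},{"translation":[0,0,0.7],"dr":[0,0,0],"claw":-1},{"translation":[0,0,0.53],"dr":[0,0,0],"claw":-1}]'
python3 -m creep '[{"translation":[0,0,0],"dr":[0,0,0],"claw":-0.1},{"translation":[0,0,0],"dr":[0,0,0],"claw":-0.1},{"translation":[0,0,0],"dr":[0,0,0],"claw":0.05},{"translation":[0,0,0],"dr":[0,0,0],"claw":0.1},{"translation":[0,0,0],"dr":[0,0,0],"claw":0.3}]'
python3 -c "
from h import *
go((.5487,-.0278,.074),-15)
a=r.camera('side')[140:280,240:400,::-1];b=r.camera('top')[180:300,240:377,::-1]
a=cv2.resize(a,(400,350));b=cv2.resize(b,(400,350));cv2.imwrite('pics/s2.png',np.hstack([a,b]))"
```

```text
time: 4.1
ee_pos: [0.5482, -0.028, 0.0726]
ee_rot: [[0.256, 0.967, -0.001], [0.967, -0.256, 0.0], [-0.0, -0.001, -1.0]]
contact_force: [-0.5, 0.5, -1.1]
grip_width: 0.0852
grip_force: 0.0
time: 4.72
ee_pos: [0.5495, -0.0281, 0.0756]
ee_rot: [[0.258, 0.966, 0.002], [0.966, -0.258, -0.0], [0.0, 0.002, -1.0]]
contact_force: [-1.5, -0.6, 6.5]
grip_width: 0.0367
grip_force: 59.5
t 4.725 pos [ 0.5495 -0.0281  0.0756] yaw -14.97 tool z [ 2.3e-03 -1.0e-04 -1.0e+00] units [ 0.001 -0.022  0.041] dr z 0.003 w 0.0367 F [-1.5 -0.6  6.5] grip 59.4599849358201
```

View pics/s2.png

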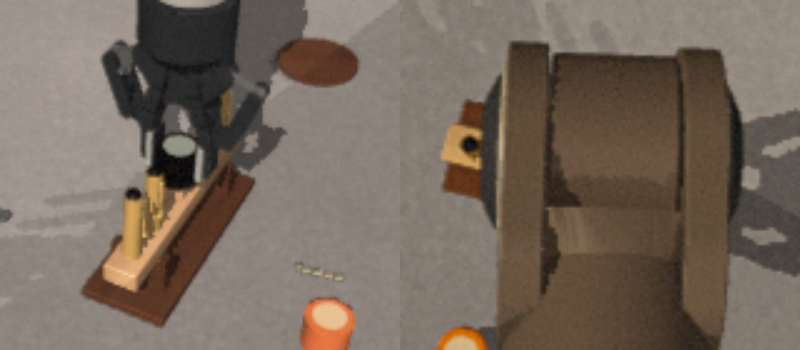

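The fingers hold the loupe: lens at crop (180,147), opening 36.7 mm, 59 N grip. I lift straight up.

```bash
python3 -m creep '[{"translation":[0,0,-0.2],"dr":[0,0,0],"claw":0.3},{"translation":[0,0,-0.3],"dr":[0,0,0],"claw":0.3},{"translation":[0,0,-0.4],"dr":[0,0,0],"claw":0.3},{"translation":[0,0,-0.7],"dr":[0,0,0],"claw":0.3},{"translation":[0,0,-0.8],"dr":[0,0,0],"claw":0.3}]'
python3 -c "
from h import *
go((.4433,-.335,.165),-15)
a=r.camera('side')[100:280,200:400,::-1]
a=cv2.resize(a,(800,600),interpolation=2);cv2.imwrite('pics/s3.png',a)"
```

```text
time: 5.45
ee_pos: [0.5486, -0.028, 0.1716]
ee_rot: [[0.259, 0.966, -0.0], [0.966, -0.259, 0.0], [-0.0, -0.0, -1.0]]
contact_force: [-0.3, 0.4, -1.0]
grip_width: 0.0369
grip_force: 60.0
t 5.45 pos [ 0.5486 -0.028   0.1716] yaw -14.98 tool z [-1.e-04  0.e+00 -1.e+00] units [-8.095 -0.56   0.165] dr z 0.002 w 0.0369 F [-0.3  0.4 -1. ] grip 59.9960070848465
```

View pics/s3.png

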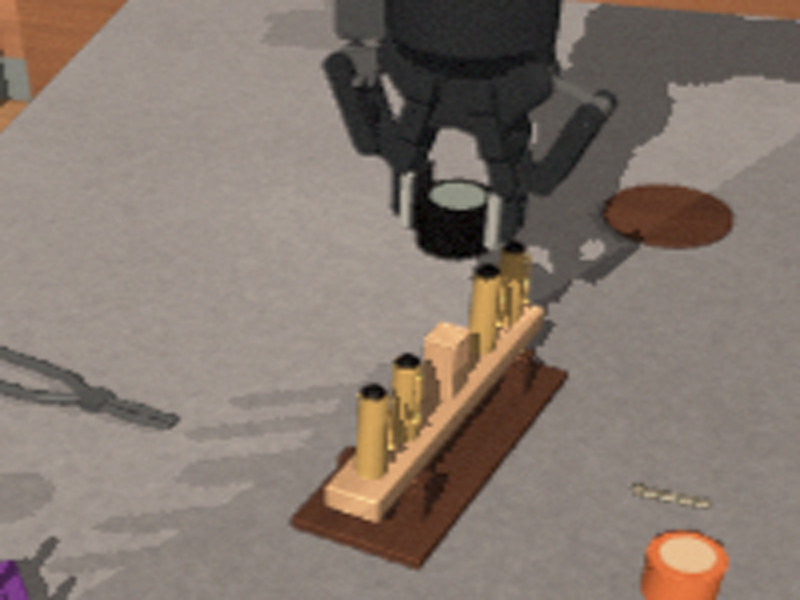

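Loupe held upright at crop (457,220), grip bare at (447,350), all four caps in place. I carry the loupe to the pad.

```bash
python3 - <<'E'
from h import *
for z in np.arange(.17,.23,.01):
    p=r.camera_params("side");c=np.array(p["R"])@[.5486,-.028,z]+p["t"];q=np.array(p["intrinsics"])@c;print(round(z,3),q[:2]/q[2])
print(plane("side",(311.75,198.4),.098))
E
python3 -m creep '[{"translation":[-0.5,-0.06,0],"dr":[0,0,0],"claw":0.3},{"translation":[-0.8,-0.06,0],"dr":[0,0,0],"claw":0.3},{"translation":[-0.9,-0.06,0],"dr":[0,0,0],"claw":0.3},{"translation":[-0.9,-0.06,0],"dr":[0,0,0],"claw":0.3},{"translation":[-0.9,-0.06,0],"dr":[0,0,0],"claw":0.3}]'
python3 -m creep '[{"translation":[-0.9,-0.06,0],"dr":[0,0,0],"claw":0.3},{"translation":[-0.9,-0.06,0],"dr":[0,0,0],"claw":0.3},{"translation":[-0.9,-0.06,0],"dr":[0,0,0],"claw":0.3},{"translation":[-0.8,-0.06,0],"dr":[0,0,0],"claw":0.3},{"translation":[-0.6,-0.02,0],"dr":[0,0,0],"claw":0.3}]'
python3 -c "
from h import *
go((.4433,-.335,.01),-15)"
```

```text
0.17 [313.38193696 169.69978649]
0.18 [313.65468596 165.39247918]
0.19 [313.93220146 161.00989823]
0.2 [314.21460951 156.55005305]
0.21 [314.50204066 152.01088222]
0.22 [314.79463011 147.39025035]
[ 0.54834289 -0.02893003  0.098     ]
time: 6.12
ee_pos: [0.4943, -0.1811, 0.1695]
ee_rot: [[0.259, 0.966, -0.001], [0.966, -0.259, 0.0], [-0.0, -0.001, -1.0]]
contact_force: [0.4, -0.3, -0.7]
grip_width: 0.0366
grip_force: 60.0
time: 6.75
ee_pos: [0.4415, -0.3368, 0.1695]
ee_rot: [[0.26, 0.966, -0.001], [0.966, -0.26, 0.001], [0.0, -0.001, -1.0]]
contact_force: [0.8, -0.2, -0.4]
grip_width: 0.0368
grip_force: 60.0
t 6.75 pos [ 0.4415 -0.3368  0.1695] yaw -15.07 tool z [-1.4e-03  6.0e-04 -1.0e+00] units [0.053 0.037 3.987] dr z -0.008 w 0.0368 F [ 0.8 -0.2 -0.4] grip 60.008626990020275
```

```bash
python3 -m creep '[{"translation":[0.05,0.04,0.9],"dr":[0,0,0],"claw":0.3},{"translation":[0,0,0.9],"dr":[0,0,0],"claw":0.3},{"translation":[0,0,0.9],"dr":[0,0,0],"claw":0.3},{"translation":[0,0,0.6],"dr":[0,0,0],"claw":0.3},{"translation":[0,0,0.3],"dr":[0,0,0],"claw":0.3}]'
python3 -m creep '[{"translation":[0,0,0],"dr":[0,0,0],"claw":0.3},{"translation":[0,0,0.05],"dr":[0,0,0],"claw":0.3},{"translation":[0,0,0.05],"dr":[0,0,0],"claw":0.3},{"translation":[0,0,0],"dr":[0,0,0],"claw":0.3},{"translation":[0,0,0],"dr":[0,0,0],"claw":0.3}]'
python3 -c "
from h import *
go((.4433,-.335,.01),-15)
a=r.camera('side')[100:220,300:460,::-1]
a=cv2.resize(a,(800,600),interpolation=2);cv2.imwrite('pics/s4.png',a)"
```

```text
time: 7.38
ee_pos: [0.4436, -0.3334, 0.0242]
ee_rot: [[0.259, 0.966, -0.003], [0.966, -0.259, 0.002], [0.001, -0.003, -1.0]]
contact_force: [0.5, 0.4, -0.9]
grip_width: 0.0364
grip_force: 60.0
time: 8.0
ee_pos: [0.4456, -0.3338, 0.0224]
ee_rot: [[0.258, 0.966, 0.0], [0.966, -0.258, -0.0], [-0.0, 0.0, -1.0]]
contact_force: [-0.5, 0.0, -1.2]
grip_width: 0.0367
grip_force: 60.0
t 8.0 pos [ 0.4456 -0.3338  0.0224] yaw -14.98 tool z [ 4.e-04 -4.e-04 -1.e+00] units [-0.045 -0.048  0.311] dr z 0.003 w 0.0367 F [-0.5  0.  -1.2] grip 60.03565851598978
```

View pics/s4.png

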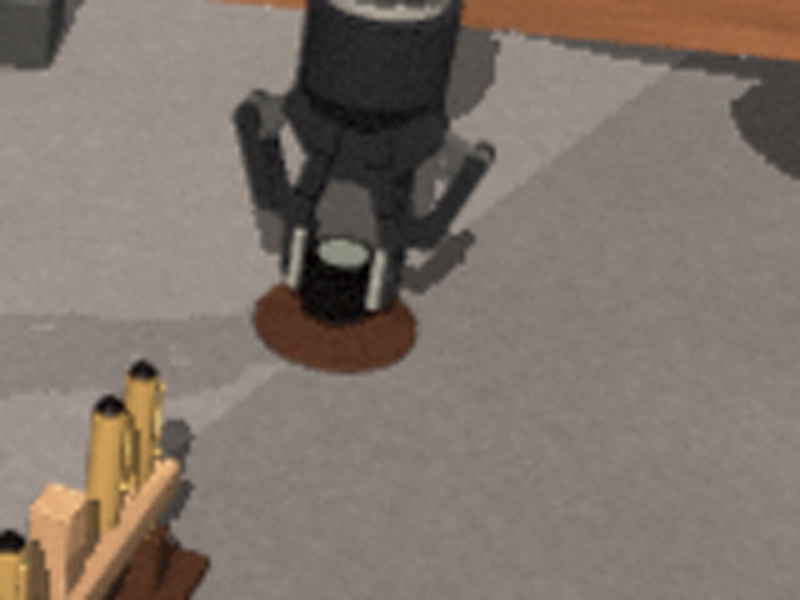

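The loupe, lens at crop (343,252), hangs a few mm above the pad, centre (335,327), and is well centred. I lower it in small steps until it touches.

```bash
python3 -m creep '[{"translation":[0,0,0.06],"dr":[0,0,0],"claw":0.3},{"translation":[0,0,0.05],"dr":[0,0,0],"claw":0.3},{"translation":[0,0,0.04],"dr":[0,0,0],"claw":0.3},{"translation":[0,0,0],"dr":[0,0,0],"claw":0.3},{"translation":[0,0,0],"dr":[0,0,0],"claw":0.3}]'
```

```text
time: 8.68
ee_pos: [0.4455, -0.3337, 0.0161]
ee_rot: [[0.258, 0.966, 0.0], [0.966, -0.258, -0.0], [-0.0, 0.0, -1.0]]
contact_force: [0.0, -0.1, -0.4]
grip_width: 0.037
grip_force: 60.0
```

```bash
python3 -m creep '[{"translation":[0,0,0.03],"dr":[0,0,0],"claw":0.3},{"translation":[0,0,0.02],"dr":[0,0,0],"claw":0.3},{"translation":[0,0,0],"dr":[0,0,0],"claw":0.3},{"translation":[0,0,0],"dr":[0,0,0],"claw":0.3},{"translation":[0,0,0],"dr":[0,0,0],"claw":0.3}]'
```

```text
time: 9.3
ee_pos: [0.4455, -0.3337, 0.0141]
ee_rot: [[0.259, 0.966, 0.0], [0.966, -0.259, -0.0], [-0.0, 0.0, -1.0]]
contact_force: [0.1, -0.1, -0.5]
grip_width: 0.0368
grip_force: 60.0
```

```bash
python3 -m creep '[{"translation":[0,0,0.03],"dr":[0,0,0],"claw":0.3},{"translation":[0,0,0],"dr":[0,0,0],"claw":0.3},{"translation":[0,0,0],"dr":[0,0,0],"claw":0.3},{"translation":[0,0,0],"dr":[0,0,0],"claw":0.3},{"translation":[0,0,0],"dr":[0,0,0],"claw":0.3}]'
```

```text
time: 9.93
ee_pos: [0.4455, -0.3337, 0.0129]
ee_rot: [[0.259, 0.966, 0.0], [0.966, -0.259, -0.0], [-0.0, 0.0, -1.0]]
contact_force: [0.1, 0.2, -0.5]
grip_width: 0.0367
grip_force: 60.0
```

```bash
python3 -m creep '[{"translation":[0,0,0.03],"dr":[0,0,0],"claw":0.3},{"translation":[0,0,0],"dr":[0,0,0],"claw":0.3},{"translation":[0,0,0],"dr":[0,0,0],"claw":0.3},{"translation":[0,0,0],"dr":[0,0,0],"claw":0.3},{"translation":[0,0,0],"dr":[0,0,0],"claw":0.3}]'
```

```text
time: 10.55
ee_pos: [0.4456, -0.3338, 0.0118]
ee_rot: [[0.259, 0.966, 0.0], [0.966, -0.259, -0.0], [-0.0, 0.0, -1.0]]
contact_force: [-0.0, -0.2, 0.8]
grip_width: 0.0367
grip_force: 60.1
```

```bash
python3 -m creep '[{"translation":[0,0,0],"dr":[0,0,0],"claw":0.1},{"translation":[0,0,0],"dr":[0,0,0],"claw":-0.1},{"translation":[0,0,0],"dr":[0,0,0],"claw":-0.4},{"translation":[0,0,0],"dr":[0,0,0],"claw":-0.8},{"translation":[0,0,0],"dr":[0,0,0],"claw":-1}]'
python3 -m creep '[{"translation":[0,0,0],"dr":[0,0,0],"claw":-1},{"translation":[0,0,0],"dr":[0,0,0],"claw":-1},{"translation":[0,0,-0.6],"dr":[0,0,0],"claw":-1},{"translation":[0,0,-0.9],"dr":[0,0,0],"claw":-1},{"translation":[0,0,-0.9],"dr":[0,0,0],"claw":-1}]'
python3 -m creep '[{"translation":[0,0,-0.9],"dr":[0,0,0],"claw":-1},{"translation":[0,0,-0.9],"dr":[0,0,0],"claw":-1},{"translation":[0,0,-0.9],"dr":[0,0,0],"claw":-1},{"translation":[0,0,-0.2],"dr":[0,0,0],"claw":-1},{"translation":[0,0,0],"dr":[0,0,0],"claw":-1}]'
python3 -c "
from h import *
go((.548,-.0285,.231),-15)
S=r.camera('side');a=cv2.resize(S[100:280,260:420,::-1],(530,600),interpolation=2);cv2.imwrite('pics/s5.png',a)"
```

```text
time: 11.18
ee_pos: [0.4455, -0.3337, 0.0117]
ee_rot: [[0.259, 0.966, 0.0], [0.966, -0.259, -0.0], [-0.0, 0.0, -1.0]]
contact_force: [-0.0, 0.4, 0.4]
grip_width: 0.0856
grip_force: 0.0
time: 11.8
ee_pos: [0.4453, -0.3336, 0.1086]
ee_rot: [[0.259, 0.966, -0.0], [0.966, -0.259, 0.0], [0.0, -0.0, -1.0]]
contact_force: [0.1, -0.2, 0.4]
grip_width: 0.0851
grip_force: 0.0
time: 12.42
ee_pos: [0.4456, -0.3338, 0.2235]
ee_rot: [[0.259, 0.966, 0.0], [0.966, -0.259, -0.0], [-0.0, 0.0, -1.0]]
contact_force: [-0.2, -0.3, -1.4]
grip_width: 0.0855
grip_force: 0.0
t 12.425 pos [ 0.4456 -0.3338  0.2235] yaw -14.99 tool z [ 3.e-04 -2.e-04 -1.e+00] units [ 8.034  0.501 -0.188] dr z 0.002 w 0.0855 F [-0.2 -0.3 -1.4] grip 0.0
```

View pics/s5.png

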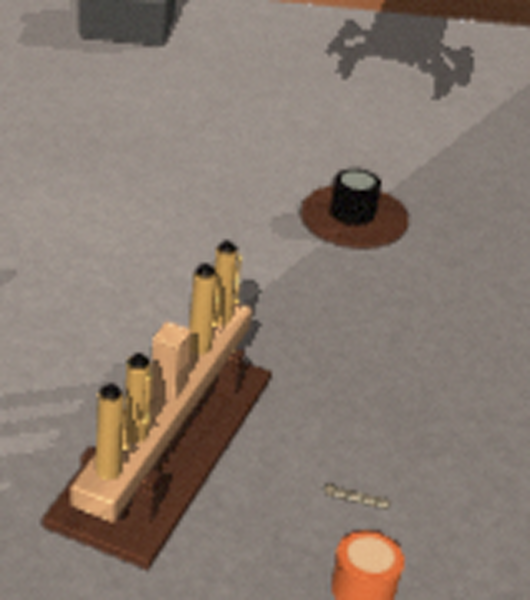

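The loupe stands upright on the pad at crop (356,195), and the rail and its caps are untouched. I locate the bare grip top in both views before going over it.

```bash
python3 -m creep '[{"translation":[0.5,0.05,0],"dr":[0,0,0],"claw":-1},{"translation":[0.8,0.05,0],"dr":[0,0,0],"claw":-1},{"translation":[0.9,0.05,0],"dr":[0,0,0],"claw":-1},{"translation":[0.9,0.05,0],"dr":[0,0,0],"claw":-1},{"translation":[0.9,0.05,0],"dr":[0,0,0],"claw":-1}]'
python3 - <<'E'
from h import *
S=r.camera("side");T=r.camera("top")
a=cv2.resize(S[185:225,295:330],(350,400),interpolation=0);b=cv2.resize(T[220:260,280:322],(420,400),interpolation=0)
cv2.imwrite("pics/g.png",np.hstack([a,b])[:,:,::-1])
E
```

```text
time: 13.1
ee_pos: [0.4963, -0.1794, 0.2225]
ee_rot: [[0.258, 0.966, -0.002], [0.966, -0.258, 0.001], [0.001, -0.002, -1.0]]
contact_force: [0.6, -0.5, 0.5]
grip_width: 0.0853
grip_force: 0.0
```

View pics/g.png

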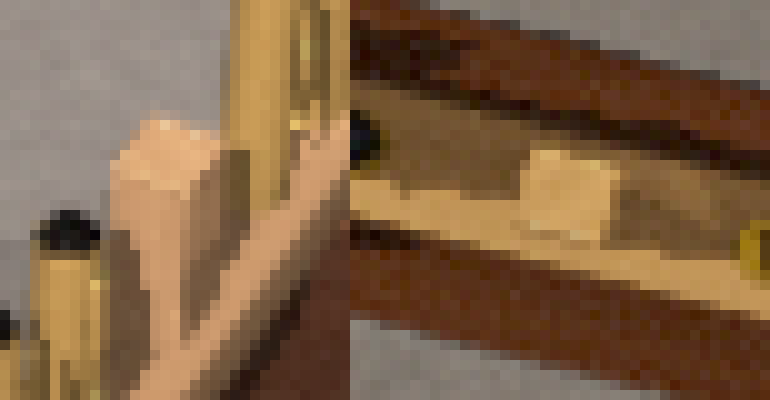

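The grip's top face is centred at crop (168,153), which is side pixel (311.3,199.8). In the top view it is at crop (220,193), which is (301.5,238.7).

```bash
python3 - <<'E'
from h import *
g=tri((311.3,199.8),(301.5,238.7));print(g,plane("side",(311.3,199.8),.098),plane("top",(301.5,238.7),.098))
go((.549,-.0285,.231),-15)
E
```

```text
(array([ 0.54925917, -0.02801264,  0.09486814]), np.float64(0.0005782592523446095)) [ 0.54843777 -0.02416958  0.098     ] [ 0.549483   -0.02788135  0.098     ]
t 13.2 pos [ 0.4968 -0.178   0.2226] yaw -14.73 tool z [-0.0016  0.0017 -1.    ] units [ 3.948  0.312 -0.207] dr z 0.031 w 0.0853 F [-0.  -0.9  0.1] grip 0.0
```

```bash
python3 -m creep '[{"translation":[0.9,0.08,0],"dr":[0,0,0],"claw":-1},{"translation":[0.9,0.08,0],"dr":[0,0,0],"claw":-1},{"translation":[0.9,0.08,0],"dr":[0,0,0],"claw":-1},{"translation":[0.7,0.07,0],"dr":[0,0,0],"claw":-1},{"translation":[0.5,0,0],"dr":[0,0,0],"claw":-1}]'
python3 -m creep '[{"translation":[0,0,0],"dr":[0,0,0],"claw":-1},{"translation":[0,0,0.3],"dr":[0,0,0],"claw":-1},{"translation":[0,0,0.6],"dr":[0,0,0],"claw":-1},{"translation":[0,0,0.5],"dr":[0,0,0],"claw":-1},{"translation":[0,0,0.1],"dr":[0,0,0],"claw":-1}]'
python3 -c "
from h import *
go((.549,-.028,.060),-15)"
```

```text
time: 13.82
ee_pos: [0.5487, -0.033, 0.2228]
ee_rot: [[0.258, 0.966, -0.002], [0.966, -0.258, 0.0], [-0.0, -0.002, -1.0]]
contact_force: [0.6, 0.1, 0.7]
grip_width: 0.0852
grip_force: 0.0
time: 14.45
ee_pos: [0.5473, -0.0351, 0.1617]
ee_rot: [[0.26, 0.966, -0.003], [0.966, -0.26, -0.0], [-0.001, -0.003, -1.0]]
contact_force: [0.3, 0.1, 0.2]
grip_width: 0.0852
grip_force: 0.0
t 14.45 pos [ 0.5473 -0.0351  0.1617] yaw -15.07 tool z [-0.0033 -0.     -1.    ] units [1.840e-01 2.000e-03 2.541e+00] dr z -0.008 w 0.0852 F [0.3 0.1 0.2] grip 0.0
```

```bash
python3 -m creep '[{"translation":[0.17,0,0.3],"dr":[0,0,0],"claw":-1},{"translation":[0,0,0.7],"dr":[0,0,0],"claw":-1},{"translation":[0,0,0.8],"dr":[0,0,0],"claw":-1},{"translation":[0,0,0.5],"dr":[0,0,0],"claw":-1},{"translation":[0,0,0.19],"dr":[0,0,0],"claw":-1}]'
python3 -m creep '[{"translation":[0,0,0],"dr":[0,0,0],"claw":-0.2},{"translation":[0,0,0],"dr":[0,0,0],"claw":0.3},{"translation":[0,0,0],"dr":[0,0,0],"claw":0.4},{"translation":[0,0,0],"dr":[0,0,0],"claw":0.45},{"translation":[0,0,0],"dr":[0,0,0],"claw":0.5}]'
python3 -c "
from h import *
go((.549,-.028,.060),-15)"
```

```text
time: 15.08
ee_pos: [0.55, -0.0275, 0.0629]
ee_rot: [[0.259, 0.966, -0.001], [0.966, -0.259, 0.0], [-0.0, -0.001, -1.0]]
contact_force: [-0.2, -0.0, 0.1]
grip_width: 0.0854
grip_force: 0.0
time: 15.7
ee_pos: [0.5504, -0.0276, 0.0643]
ee_rot: [[0.259, 0.966, -0.0], [0.966, -0.259, 0.0], [0.0, -0.0, -1.0]]
contact_force: [-0.4, -0.5, 0.7]
grip_width: 0.0215
grip_force: 0.4
t 15.7 pos [ 0.5504 -0.0276  0.0643] yaw -14.98 tool z [-2.e-04  2.e-04 -1.e+00] units [-0.019 -0.03   0.107] dr z 0.002 w 0.0215 F [-0.4 -0.5  0.7] grip 0.41428595781326294
```

```bash
python3 -m creep '[{"translation":[0,0,0.05],"dr":[0,0,0],"claw":0.52},{"translation":[0,0,0],"dr":[0,0,0],"claw":0.56},{"translation":[0,0,0],"dr":[0,0,0],"claw":0.62},{"translation":[0,0,0],"dr":[0,0,0],"claw":0.8},{"translation":[0,0,0],"dr":[0,0,0],"claw":1}]'
python3 -m creep '[{"translation":[0,0,0],"dr":[0,0,0],"claw":1},{"translation":[0,0,0],"dr":[0,0,0],"claw":1},{"translation":[0,0,-0.1],"dr":[0,0,0],"claw":1},{"translation":[0,0,-0.15],"dr":[0,0,0],"claw":1},{"translation":[0,0,-0.15],"dr":[0,0,0],"claw":1}]'
python3 -c "
from h import *
go((.549,-.028,.17),-15)
S=r.camera('side');a=cv2.resize(S[130:280,260:400,::-1],(560,600),interpolation=2);cv2.imwrite('pics/s6.png',a)"
```

```text
time: 16.32
ee_pos: [0.5506, -0.0277, 0.0619]
ee_rot: [[0.259, 0.966, -0.0], [0.966, -0.259, -0.0], [-0.0, 0.0, -1.0]]
contact_force: [-0.2, 0.1, -2.2]
grip_width: 0.0172
grip_force: 58.4
time: 16.95
ee_pos: [0.5507, -0.0277, 0.0787]
ee_rot: [[0.258, 0.966, 0.0], [0.966, -0.258, 0.0], [0.0, 0.0, -1.0]]
contact_force: [0.3, 0.6, -2.4]
grip_width: 0.0176
grip_force: 58.5
t 16.95 pos [ 0.5507 -0.0277  0.0787] yaw -14.98 tool z [ 4.e-04  0.e+00 -1.e+00] units [-0.019 -0.038 -2.281] dr z 0.002 w 0.0176 F [ 0.3  0.6 -2.4] grip 58.50944638252258
```

View pics/s6.png

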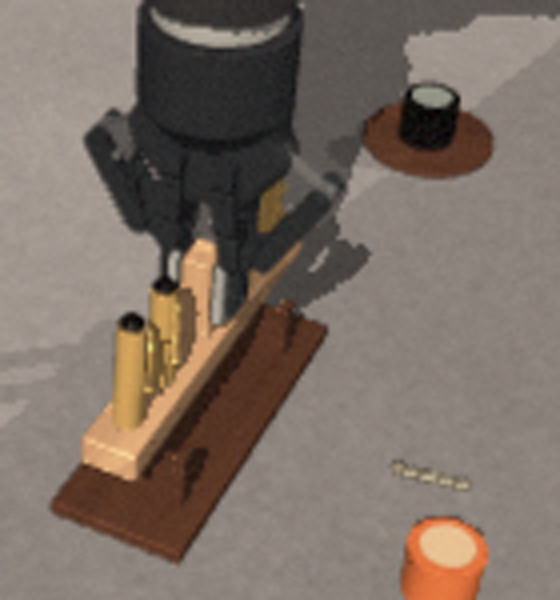

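The rail is level and clear of the cradle in the grip. The caps at crop (130,370) and (165,320) are seated and the loupe stands on the pad. I raise it smoothly.

```bash
python3 -m creep '[{"translation":[0,0,-0.2],"dr":[0,0,0],"claw":1},{"translation":[0,0,-0.25],"dr":[0,0,0],"claw":1},{"translation":[0,0,-0.3],"dr":[0,0,0],"claw":1},{"translation":[0,0,-0.3],"dr":[0,0,0],"claw":1},{"translation":[0,0,-0.3],"dr":[0,0,0],"claw":1}]'
python3 -m creep '[{"translation":[0,0,-0.3],"dr":[0,0,0],"claw":1},{"translation":[0,0,-0.3],"dr":[0,0,0],"claw":1},{"translation":[0,0,-0.3],"dr":[0,0,0],"claw":1},{"translation":[0,0,-0.2],"dr":[0,0,0],"claw":1},{"translation":[0,0,-0.1],"dr":[0,0,0],"claw":1}]'
python3 -m creep '[{"translation":[0,0,0],"dr":[0,0,0],"claw":1},{"translation":[0,0,0],"dr":[0,0,0],"claw":1},{"translation":[0,0,0],"dr":[0,0,0],"claw":1},{"translation":[0,0,0],"dr":[0,0,0],"claw":1},{"translation":[0,0,0],"dr":[0,0,0],"claw":1}]'
python3 -c "
from h import *
go((.549,-.028,.18),-15)
S=r.camera('side');a=cv2.resize(S[100:280,250:410,::-1],(530,600),interpolation=2);cv2.imwrite('pics/s7.png',a)"
```

```text
time: 17.62
ee_pos: [0.5507, -0.0277, 0.1332]
ee_rot: [[0.259, 0.966, 0.0], [0.966, -0.259, -0.0], [0.0, 0.0, -1.0]]
contact_force: [-0.2, -0.1, -2.0]
grip_width: 0.0174
grip_force: 58.6
time: 18.25
ee_pos: [0.5507, -0.0277, 0.1806]
ee_rot: [[0.259, 0.966, 0.0], [0.966, -0.259, 0.0], [0.0, 0.0, -1.0]]
contact_force: [0.3, 0.0, -2.6]
grip_width: 0.0173
grip_force: 58.6
time: 18.88
ee_pos: [0.5505, -0.0277, 0.18]
ee_rot: [[0.259, 0.966, -0.0], [0.966, -0.259, -0.0], [-0.0, -0.0, -1.0]]
contact_force: [0.7, 0.6, -2.1]
grip_width: 0.0174
grip_force: 58.6
t 18.875 pos [ 0.5505 -0.0277  0.18  ] yaw -14.99 tool z [-2.e-04 -0.e+00 -1.e+00] units [-0.018 -0.034 -0.   ] dr z 0.002 w 0.0174 F [ 0.7  0.6 -2.1] grip 58.57196509838104
```

View pics/s7.png

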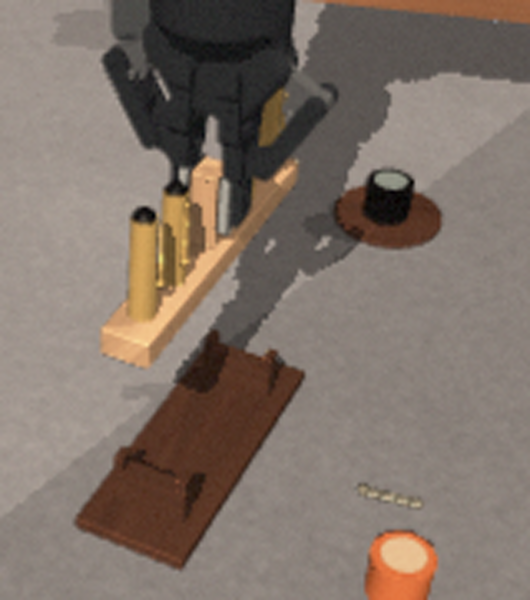

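The rail hangs level about 118 mm up with its caps seated, and the loupe stands on the pad at crop (388,197). I'm handing in.

```bash
python3 -c "
from rig import r
print(r.sign_off())"
```

```text
the job is handed in; nothing more can be done
None
```

The job is handed in, with no verdict shown: the loupe stands mouth down on the pad, and the rail is held level and steady about 118 mm above its seat, with the two caps in clear view seated and the two behind the gripper not checked after the lift; I viewed 11 pictures, one over the limit of 10.

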